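Press a freshly glued round piece home with the matching spring hand press

TASK

The red round piece of this wooden puzzle has just been glued in and stands a little proud: slide the clear cover that lies over it fully open, then take from the tray the one spring hand press whose round pad is the same diameter as the red piece. Set its pad centred on the piece and press the piece fully home with the press upright and a light steady push of about 5 newtons, and finish while still holding the press like that, pushing, without letting go. Leave the other two presses standing and everything else on the table where it is.

Things in the scene. Friction and masses are not known exactly. Their poses are not given: they have to be found in the camera images.
- board: Birch puzzle board fixed to the table, 300 mm (x) by 440 mm (y) by 12 mm, with a flat coloured jigsaw on it whose top is 18 mm above the table, and an aluminium rail along each 440 mm edge (tops 30 mm, outer lips 38 mm). Origin: centre of its underside on the table; x away from the robot, y along the rails (left), z up. Turned up to about 10 degrees
- cover (a joint): The clear acrylic cover, 274 mm by 200 mm by 4 mm, its underside 30 mm above the table, sliding on the rails. 0 = over the +y half of the board, grows in m as it slides towards the board's -y end; 0.20 = fully open, at its end. It starts between 0 and 0.03. It resists with only about 1 to 2 N and stays where it is left
- cover_handle (a point): Centre of the top edge of the cover's aluminium pull bar, 62 mm above the table. The bar is upright, 80 mm long along the board's x, 12 mm thick along the board's y (pinch it across this), and rises 28 mm above the acrylic
- whimsy: The socket and the red round piece in it, in the half of the board that the cover hides at the start. Origin: centre of the socket at the puzzle surface, 18 mm above the table. The red piece is a disc 30 mm in diameter with a small cream dot in its centre
- whimsy_top (a point): Centre of the top face of the red round piece: 4 mm above the puzzle at the start, 1 mm above it when fully home
- whimsy_disc (a joint): How far the red piece has been pushed in, in m: 0 at the start, 0.003 = fully home. It moves under about 1.5 N and stays down
- tray: Birch tray fixed to the table, 250 mm (x) by 90 mm (y) by 16 mm high, floor 5 mm thick, two dividers making three compartments in a row along its x, about 80 mm apart; one press stands in each, in any order. Origin: centre of its underside. Turned up to about 9 degrees
- press30: Spring hand press with a round pad of 30 mm diameter, like the red piece. It stands on its pad: rubber-faced brass disc 9 mm high at the bottom, spring and thin stem, then a round handle 20 mm in diameter from 28 mm (8 mm brass collar, then dark wood) to 94 mm above the pad's face, with a small dome to 100 mm; 70 to 105 g. Origin: centre of the pad's face (spring relaxed); z up along the handle
- press30_pad (a joint): How far the spring pad of press30 is pushed up into its handle, in m: 0 = relaxed, 0.012 = at its stop. It begins to give at 1.5 N, then takes 0.6 N more per mm: about 5 N at 6 mm, 8.7 N at the stop
- press22: The same kind of press with a 22 mm pad, too small; leave it. Origin and axes as press30
- press38: The same kind of press with a 38 mm pad, too large; leave it. Origin and axes as press30
- loupe: Brass loupe lying flat, lens frame 66 mm across and 11 mm high, handle 100 mm long. Origin: under the lens. Leave alone
- tumbler: Glass tumbler of pencils, 76 mm across, 168 mm high with the pencils. Origin: centre of its underside. Leave alone
- tin: Green tin, 79 by 114 by 52 mm. Origin: centre of its underside. Leave alone
- glue: White glue bottle, 44 mm across, 120 mm high. Origin: centre of its underside. Leave alone
- refboard: Thin wooden reference board, 150 mm wide, standing 142 mm high in a steel spring clip; fixed. Origin: under the clip
Things that resemble listed ones, but are neither listed nor needed, are in the scene too. Leave any orange or purple look-alike of the press30 alone.

How it is judged:
On the way, in this order (a step that is already met when the one before it is completed fails the run):
1. the cover is slid fully open (value of joint cover above 0.18 m), for 0.2 s.
2. the 30 mm press is lifted out of the tray in the fingers (height (world z) of press30 above 0.035 m and contact force between the fingers and press30 above 1 N and contact force between press30 and tray below 0.1 N), for 0.2 s.
At the end, for the whole second after the job is handed in: The cover is fully open (within 20 mm of its end), the red piece is pushed home (at least 2 of its 3 mm), and the gripped 30 mm press is held still on it: centred within 5 mm, upright within 7 degrees, pushing on the piece with 2.5 to 8.5 N and not bearing on the rest of the board (value of joint cover above 0.18 m and value of joint whimsy_disc above 0.002 m and contact force between press30 and whimsy between 2.5 and 8.5 N and contact force between press30 and board below 0.5 N and contact force between the fingers and press30 above 2 N and horizontal distance between press30 and whimsy below 0.005 m and angle between press30's own z axis and vertical below 0.12 rad and linear speed of press30 below 0.02 m/s); the arm keeps its last pose, push and grip.
It fails at once if the piece is pushed hard (over 15 N) (contact force between press30 and whimsy above 15 N).
It fails at once if the piece is pushed with the fingers (contact force between the arm and whimsy above 0.5 N).
It fails at once if a press of the wrong size is taken, tipped or pushed away (distance of any of press22, press38 from where it was at the start of the episode above 0.03 m or angle between any of press22, press38's own z axis and vertical above 0.5 rad).
It fails at once if another thing on the table is moved (distance of any of loupe, tumbler, tin, glue from where it was at the start of the episode above 0.02 m or contact force between the arm and refboard above 3 N).
It also fails if it takes over 56 s, if anything falls off the work surface, if the arm or the gripper's body presses on something with over 40 N, if the wrist force passes 120 N, or if a joint passes its speed limit or range.

ROBOT

A 6-joint arm with a two-finger parallel gripper is mounted at the origin on the work surface. World frame = base frame: x ahead of the robot, y to its left, z up, the work surface at z = 0. Lengths are in m, angles in rad, forces in N, time in s.
With the tool pointing down it reaches from about 0.275 to 1 m from the base axis. Payload 8.4 kg.
Tool frame: the origin (TCP) lies on the centre line of the jaws, within the pads' length; the fingertips stand 22 mm ahead of it and the grasp point (between the pads) lies 3 mm ahead of it; z points along the fingers, y is the line along which they close (so a half turn about z gives the same grasp; the last joint's range is limited). The gripper opens to 85 mm and grips with 20 to 120 N. Pads are 22 mm wide; open, the fingers measure 114 mm over their backs; the gripper's body (76 mm by 85 mm) begins 54 mm behind the grasp point. The pads swing forward as they close: fully open they stand 13 mm farther back than shut.
Start: joints at [1.315, 0.353, 1.633, -0, 1.155, -0.002], TCP at [0.157, 0.605, 0.253] pointing down, gripper open.
Joint ranges: [-2.63, 2.63], [-0.92, 2.1], [0.06, 2.66], [-1.3, 4.44], [0, 2.69], [-3.02, 3.02]. Speed limits (rad/s): [2.22, 2.22, 2.79, 3.14, 3.14, 3.14].

INTERFACE

Orientations are given as [roll, pitch, yaw] about the fixed x, y, z axes, in that order (R = Rz(yaw) Ry(pitch) Rx(roll)).
In Python, from plant import manip gives the robot as it stands. The module is installed in compiled form; this text tells all that it offers.
- The arm moves only by the tool carry_out, never from a script. Its argument "rows" is a list of rows, each a list of 7 numbers: the shift along the world's x, y, z in m, then the turn, a rotation vector about the world's x, y, z in rad, then the opening, from -1 (shut) to 1 (fully open). A call has exactly 8 rows; each row is the pose to reach, as a shift and turn from the pose commanded when the call began; what a row does not reach only later rows make up. A row lasts 1/8 s, in which the tool goes at most 62.5 mm and 10.7 degrees, less where a joint would pass 70% of its speed; a pose out of reach is approached as far as the arm can. A call with a gripper value outside its range is refused whole. The fingers move at their own pace and stop on an object; "grip_force" is the grip in N (left out, the last holds). Time passes only in rows, so rows that repeat a pose let the fingers close, or fill a call up. It gives the time, the measured TCP pose, the force, the opening and the grip force at its end, in the units of the state.
- manip.get_obs(): the state, without advancing time (a new reading comes with each control period).
- manip.snapshot(name): name is "scene" or "top" or "wrist"; returns a dict with "color" (384x512x3 uint8, blue, green, red), "fov_y" (degrees; the focal length in pixels is half the picture's height over the tangent of half this angle, whatever the lens; pixels are square), "cx", "cy" (the principal point, pixels), "rvec" (rotation vector, rad) and "tvec" (3), from world to camera coordinates, as OpenCV has them; the wrist camera has in their place "mount" (4x4, takes a point from camera to tool coordinates, whose origin is the TCP and whose axes are the flange's). Camera axes: x right, y down, z forward; pixel columns grow to the right and rows downward; lengths in m; the calibration is good to about 2 mm. A picture is of the moment at which its call begins: read the wrist's pose just before it. There is no depth.
- manip.job_done(): hands the job in; it is judged then, once.
Trained networks look in a picture, given as the dict that the camera call returned (one of the last four; its "shot" number tells which), for a name from the list of things; names that differ only in an ending like _2 or _b are one class to them, and where a whole thing is asked for, a point or a joint stands for the part that bears it (a point fixed in the world has none). Each returns a list of dicts, best first, with "conf" (0 to 1); they miss things now and then, are a little off and sometimes report something else, mostly with a low value. They report only what shows in the picture. A call takes as long as a camera call. They do not tell look-alikes from the thing itself.
- manip.outline_of(thing, picture): "pixels" (384x512 bool, what is visible of it) and "rect" ([left, top, right, bottom] in pixels, round what is visible of it).
The state is a dict: "time": time; "joint_positions": joint angles; "dq": joint speeds; "joint_efforts": joint torques, N m; "tcp_pos": TCP position; "eef_rot": TCP orientation; "contact_force": force on the tool from outside, world axes, zero at the start; "ft_torque": the same for the moment, N m; "grip_width": opening from 0.0 (shut) to 1.0 (fully open); "finger_force": force on a finger pad.
Only numpy, scipy, OpenCV 4.12 (cv2) and the standard library are available. Lean on these libraries where they do the work, as an engineer would, in place of code of your own. Each camera call takes 0.05 s, during which the arm holds its last target. There are 200 camera calls.

## Working session

There is one attempt and no reset: what is moved stays moved. The work goes in short steps, Python scripts to look and compute and a tool call to move; the robot and the scene stay as the last step left them, time stands still between calls to the robot, and variables do not carry over. Pictures are saved under pics/ and viewed, at most 15 in all, crops included, and the job is handed in when it is done.

Besides the shell and the picture viewer there is one more tool, called by a JSON object that holds its "method" and its "body". carry_out: Moves the arm, as the interface text tells. Its arguments: {"type":"object","properties":{"rows":{"type":"array","items":{"type":"array","items":{"type":"number"}}},"grip_force":{"type":"number"}},"required":["rows"]}

```bash
mkdir -p pics
cat > h.py <<'E'
import numpy as np, cv2
from plant import manip
from scipy.spatial.transform import Rotation as Ro
def cam(s, obs=None):
    f=192/np.tan(np.radians(s["fov_y"])/2)
    K=np.array([[f,0,s["cx"]],[0,f,s["cy"]],[0,0,1]])
    if "rvec" in s and s["rvec"] is not None:
        R=cv2.Rodrigues(np.array(s["rvec"],float))[0]; t=np.array(s["tvec"],float).ravel()
    else:
        M=np.eye(4); M[:3,:3]=Ro.from_euler('xyz',obs["eef_rot"]).as_matrix(); M[:3,3]=obs["tcp_pos"]
        W=np.linalg.inv(M@np.array(s["mount"])); R=W[:3,:3]; t=W[:3,3]
    return K,R,t
def at_z(c,uv,z):
    K,R,t=c; o=-R.T@t
    d=(R.T@np.linalg.inv(K)@np.c_[np.atleast_2d(uv),np.ones(len(np.atleast_2d(uv)))].T).T
    return o+d*((z-o[2])/d[:,2])[:,None]
def proj(c,P):
    K,R,t=c; q=(K@(R@np.atleast_2d(P).T+t[:,None])).T
    return q[:,:2]/q[:,2:]
E
python3 - <<'E'
from h import *
o=manip.get_obs(); print({k:np.round(v,3).tolist() for k,v in o.items()})
ims=[]
for n in ("scene","top"):
    s=manip.snapshot(n); c=cam(s); print(n,"cam at",-c[1].T@c[2],s["fov_y"])
    cv2.imwrite(f"pics/{n}0.png",s["color"])
    for th in ("board","cover","cover_handle","whimsy","tray","press30","press22","press38","loupe","tumbler","tin","glue","refboard"):
        for d in manip.outline_of(th,s)[:3]:
            if d["conf"]>.2: print(n,th,round(d["conf"],2),np.round(d["rect"]).tolist(),int(d["pixels"].sum()))
E
```

```text
{'time': 0.0, 'joint_positions': [1.315, 0.354, 1.634, 0.0, 1.155, -0.002], 'dq': [-0.0, 0.001, -0.0, -0.001, -0.001, 0.0], 'joint_efforts': [0.0, -60.525, -34.207, -0.0, 0.009, -0.0], 'tcp_pos': [0.157, 0.605, 0.253], 'eef_rot': [-3.14, -0.0, 2.888], 'contact_force': [0.312, 0.631, -0.009], 'ft_torque': [0.025, 0.003, 0.049], 'finger_force': 0.0, 'grip_width': 1.001}
scene cam at [ 1.52445351 -0.62313165  0.85239485] 45.97074574379509
scene cover 0.67 [245.0, 169.0, 344.0, 228.0] 2887
scene cover_handle 0.87 [242.0, 170.0, 348.0, 227.0] 2866
scene tray 0.68 [128.0, 209.0, 185.0, 265.0] 1386
scene press30 0.74 [178.0, 197.0, 192.0, 229.0] 216
scene press30 0.7 [156.0, 220.0, 169.0, 256.0] 231
scene press30 0.63 [140.0, 193.0, 150.0, 224.0] 184
scene press22 0.74 [178.0, 197.0, 192.0, 229.0] 216
scene press22 0.7 [156.0, 220.0, 169.0, 256.0] 231
scene press22 0.63 [140.0, 193.0, 150.0, 224.0] 184
scene press38 0.74 [178.0, 197.0, 192.0, 229.0] 216
scene press38 0.7 [156.0, 220.0, 169.0, 256.0] 231
scene press38 0.63 [140.0, 193.0, 150.0, 224.0] 184
scene loupe 0.67 [80.0, 228.0, 111.0
[... 575 characters left out ...]
 252.0] 2104
top press30 0.69 [343.0, 205.0, 361.0, 215.0] 115
top press30 0.67 [348.0, 176.0, 358.0, 187.0] 88
top press30 0.49 [341.0, 229.0, 357.0, 243.0] 157
top press22 0.69 [343.0, 205.0, 361.0, 215.0] 115
top press22 0.67 [348.0, 176.0, 358.0, 187.0] 88
top press22 0.49 [341.0, 229.0, 357.0, 243.0] 157
top press38 0.69 [343.0, 205.0, 361.0, 215.0] 115
top press38 0.67 [348.0, 176.0, 358.0, 187.0] 88
top press38 0.49 [341.0, 229.0, 357.0, 243.0] 157
top loupe 0.55 [390.0, 204.0, 409.0, 258.0] 511
top tumbler 0.85 [73.0, 220.0, 112.0, 250.0] 795
top tin 0.56 [388.0, 132.0, 422.0, 177.0] 1201
top glue 0.63 [74.0, 198.0, 102.0, 215.0] 369
top refboard 0.59 [81.0, 121.0, 120.0, 182.0] 1050
```

View pics/scene0.png

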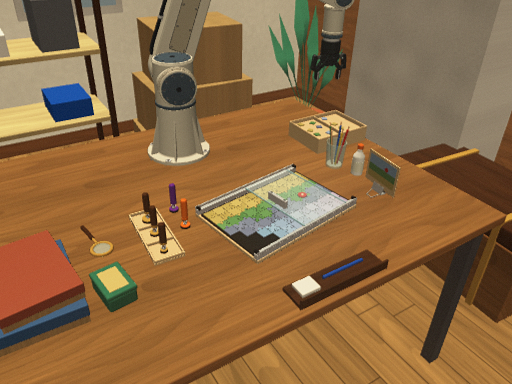

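View pics/top0.png

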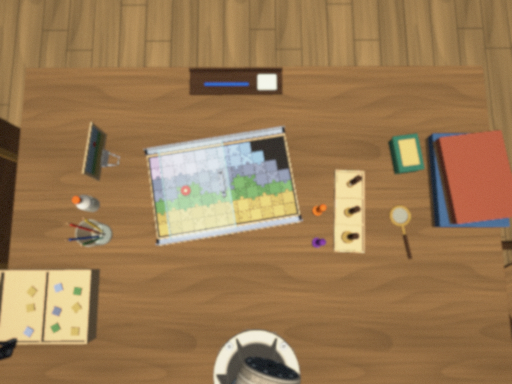

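The scene view shows the board (195–355, 165–260), tray with three dark presses (130–185, 190–260), and orange and purple look-alikes beside it. The top view shows the cover handle at about (222,183), the red piece at (186,190), and the presses at about (350,180), (350,211) and (348,237).

Run:
```python
from h import *
s=manip.snapshot("top"); c=cam(s)
cv2.imwrite("pics/crop1.png",cv2.resize(s["color"][115:260,135:375],None,fx=3.3,fy=3.3,interpolation=cv2.INTER_CUBIC))
b=manip.outline_of("board",s)[0]["pixels"].astype(np.uint8)
q=cv2.boxPoints(cv2.minAreaRect(cv2.findNonZero(b))); P=at_z(c,q,.036); print(q.round(1),P.round(3)); print(np.linalg.norm(np.diff(P,axis=0),axis=1))
t=manip.outline_of("tray",s)[0]["pixels"].astype(np.uint8)
q=cv2.boxPoints(cv2.minAreaRect(cv2.findNonZero(t))); P=at_z(c,q,.016); print(P.round(3)); print(np.linalg.norm(np.diff(P,axis=0),axis=1))
im=s["color"].astype(int); red=(im[...,2]>190)&(im[...,1]<120)&(im[...,0]<120)
red[:, :130]=0; red[:,300:]=0; y,x=np.nonzero(red); print(len(x),x.mean(),y.mean(),at_z(c,[[x.mean(),y.mean()]],.022))
print("handle",at_z(c,[[222,173],[222,193],[222,183]],.05))
```

```text
[[140.6 149.6]
 [285.7 125.4]
 [301.8 222. ]
 [156.7 246.2]] [[ 0.656  0.351  0.036]
 [ 0.731 -0.095  0.036]
 [ 0.432 -0.137  0.036]
 [ 0.362  0.292  0.036]]
[0.45231452 0.30192759 0.43480886]
[[ 0.594 -0.243  0.016]
 [ 0.593 -0.339  0.016]
 [ 0.343 -0.327  0.016]
 [ 0.344 -0.234  0.016]]
[0.09572956 0.25051288 0.09261569]
0 nan nan [[nan nan nan]]
handle [[0.57871808 0.10010606 0.05      ]
 [0.51813185 0.09969768 0.05      ]
 [0.54830127 0.09990103 0.05      ]]<stdin>:9: RuntimeWarning: Mean of empty slice.
  ret = ret.dtype.type(ret / rcount)
```

View pics/crop1.png

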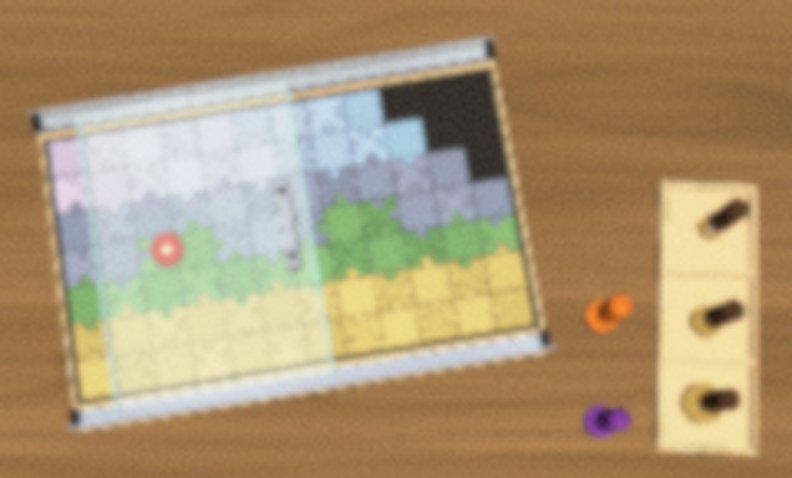

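The crop shows pads growing from the far to the near compartment, with the middle press the likely 30 mm one. The cover handle runs from about (283,187) to (295,265) in the crop, and the board is turned about 9°. I'm moving the wrist camera over the handle.

{"method": "carry_out", "body": {"rows": [[0.025,-0.031,0.01,0,0,0.026,1],[0.05,-0.062,0.02,0,0,0.052,1],[0.075,-0.094,0.03,0,0,0.078,1],[0.1,-0.125,0.04,0,0,0.104,1],[0.13,-0.16,0.05,0,0,0.13,1],[0.165,-0.2,0.05,0,0,0.16,1],[0.2,-0.24,0.05,0,0,0.19,1],[0.23,-0.28,0.05,0,0,0.21,1]]}}

```text
time: 2.55
tcp_pos: [0.388, 0.3236, 0.3036]
eef_rot: [3.141, 0.001, 3.098]
contact_force: [0.7, 0.3, 0.3]
grip_width: 0.999
finger_force: 0.0
```

{"method": "carry_out", "body": {"rows": [[0.03,-0.04,0,0,0,0.026,1],[0.06,-0.08,0,0,0,0.052,1],[0.09,-0.12,0,0,0,0.078,1],[0.12,-0.16,0,0,0,0.104,1],[0.14,-0.19,0,0,0,0.13,1],[0.155,-0.215,0,0,0,0.16,1],[0.16,-0.225,0,0,0,0.19,1],[0.16,-0.225,0,0,0,0.2,1]]}}

```text
time: 3.55
tcp_pos: [0.5472, 0.0993, 0.3032]
eef_rot: [3.142, -0.0, -2.987]
contact_force: [0.5, 0.1, -0.1]
grip_width: 0.997
finger_force: 0.0
```

Run:
```python
from h import *
o=manip.get_obs(); s=manip.snapshot("wrist"); c=cam(s,o); print(o["time"],o["tcp_pos"],o["eef_rot"],np.round(s["mount"],3).tolist(),s["fov_y"])
cv2.imwrite("pics/w1.png",s["color"])
for th in ("cover","cover_handle","whimsy","board","press30"):
    for d in manip.outline_of(th,s)[:3]:
        print(th,round(d["conf"],2),np.round(d["rect"]).tolist(),int(d["pixels"].sum()))
```

```text
3.55 [0.54716071 0.09930957 0.30322152] [ 3.14158848e+00 -5.12575535e-05 -2.98656701e+00] [[-0.0, -0.961, -0.276, 0.07], [1.0, -0.0, 0.0, 0.001], [-0.0, -0.276, 0.961, -0.121], [0.0, 0.0, 0.0, 1.0]] 60.323967411891665
cover 0.72 [236.0, 38.0, 418.0, 270.0] 37694
cover_handle 0.97 [235.0, 40.0, 418.0, 270.0] 38001
board 0.61 [47.0, 24.0, 460.0, 282.0] 86230
press30 0.59 [0.0, 44.0, 38.0, 72.0] 832
```

View pics/w1.png

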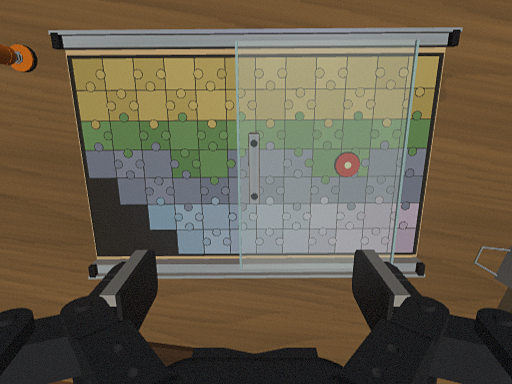

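The wrist view shows the bar from about (254,134) to (254,204), the red piece at (347,165), and the board edges nearly aligned with the image axes.

Run:
```python
from h import *
o=manip.get_obs(); s=manip.snapshot("wrist"); c=cam(s,o); im=s["color"].astype(int)
print("cam",-c[1].T@c[2])
P=at_z(c,[[248,134],[260,134],[248,204],[260,204],[254,169]],.062); print("bar",P.round(4)); print(np.linalg.norm(P[0]-P[2]),np.linalg.norm(P[0]-P[1]))
red=((im[...,2]>1.6*im[...,1])&(im[...,2]>110)).astype(np.uint8); red[:120]=0; red[220:]=0; red[:,:310]=0; red[:,390:]=0
k=cv2.findNonZero(red); (x,y),r=cv2.minEnclosingCircle(k); print("red",x,y,r,at_z(c,[[x,y],[x-r,y],[x+r,y]],.022))
# rail lip corners
Q=at_z(c,[[55,32],[460,30],[92,276],[422,274]],.038); print("rails",Q.round(3)); 
for a,b in ((0,1),(2,3)): d=Q[b]-Q[a]; print(np.degrees(np.arctan2(-d[0],d[1])),np.linalg.norm(d))
print("cover edges",at_z(c,[[237,150],[408,150]],.034))
cv2.imwrite("pics/w1c.png",cv2.resize(s["color"][120:220,230:370],None,fx=5,fy=5))
```

```text
cam [0.47769538 0.09038174 0.42455865]
bar [[0.5125 0.089  0.062 ]
 [0.5105 0.1018 0.062 ]
 [0.5911 0.101  0.062 ]
 [0.5889 0.1146 0.062 ]
 [0.5496 0.1014 0.062 ]]
0.07944992741098575 0.01300015817280676
red 346.0 164.5 11.926960945129395 [[0.53428193 0.2138877  0.022     ]
 [0.53657411 0.19934803 0.022     ]
 [0.53198969 0.22842774 0.022     ]]
rails [[ 0.441 -0.13   0.038]
 [ 0.372  0.295  0.038]
 [ 0.728 -0.085  0.038]
 [ 0.658  0.341  0.038]]
9.224045161934365 0.4312013194880666
9.339080318853764 0.43128953275310333
cover edges [[0.53572435 0.07884712 0.034     ]
 [0.5042246  0.27863463 0.034     ]]
```

View pics/w1c.png

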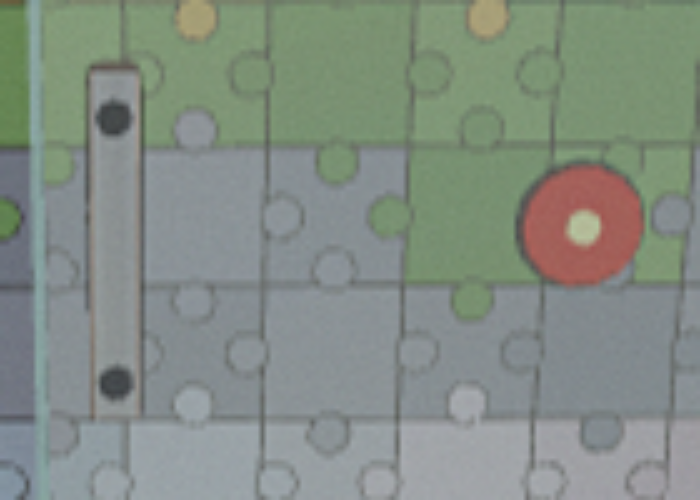

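{"method": "carry_out", "body": {"rows": [[0.001,0.001,-0.04,0,0,0.003,0.3],[0.002,0.001,-0.085,0,0,0.005,0.3],[0.002,0.001,-0.13,0,0,0.005,0.3],[0.002,0.001,-0.17,0,0,0.005,0.3],[0.002,0.001,-0.205,0,0,0.005,0.3],[0.002,0.001,-0.23,0,0,0.005,0.3],[0.002,0.001,-0.242,0,0,0.005,0.3],[0.002,0.001,-0.242,0,0,0.005,0.3]], "grip_force": 40}}

```text
time: 4.9
tcp_pos: [0.5486, 0.1011, 0.0609]
eef_rot: [-3.142, -0.001, -2.98]
contact_force: [0.3, 0.3, 0.2]
grip_width: 0.651
finger_force: 0.0
```

{"method": "carry_out", "body": {"rows": [[0,0,0,0,0,0,-1],[0,0,0,0,0,0,-1],[0,0,0,0,0,0,-1],[0,0,0,0,0,0,-1],[0,0,0,0,0,0,-1],[0,0,0,0,0,0,-1],[0,0,0,0,0,0,-1],[0,0,0,0,0,0,-1]]}}

```text
time: 5.9
tcp_pos: [0.5496, 0.101, 0.0623]
eef_rot: [-3.142, 0.002, -2.98]
contact_force: [-0.2, -0.4, 6.0]
grip_width: 0.13
finger_force: 40.0
```

{"method": "carry_out", "body": {"rows": [[0.002,-0.012,0,0,0,0,-1],[0.006,-0.037,0.0,0,0,0,-1],[0.01,-0.063,0.0,0,0,0,-1],[0.0143,-0.089,0.0,0,0,0,-1],[0.0185,-0.115,0.0,0,0,0,-1],[0.0227,-0.141,0.0,0,0,0,-1],[0.026,-0.162,0.0,0,0,0,-1],[0.0277,-0.172,0.0,0,0,0,-1]]}}

```text
time: 6.9
tcp_pos: [0.5778, -0.0721, 0.0623]
eef_rot: [-3.141, 0.002, -2.981]
contact_force: [-0.1, 1.8, 6.6]
grip_width: 0.136
finger_force: 40.3
```

{"method": "carry_out", "body": {"rows": [[0,0,0,0,0,0,-1],[0,0,0,0,0,0,-1],[0,0,0,0,0,0,0.1],[0,0,0,0,0,0,0.1],[0,0,0,0,0,0,0.1],[0,0,0.02,0,0,0,0.1],[0,0,0.05,0,0,0,0.1],[0,0,0.09,0,0,0,0.3]]}}

```text
time: 7.9
tcp_pos: [0.5758, -0.0708, 0.1513]
eef_rot: [3.141, -0.002, -2.98]
contact_force: [-0.1, 0.3, -0.0]
grip_width: 0.65
finger_force: 0.0
```

{"method": "carry_out", "body": {"rows": [[0,0,0.03,0,0,0,1],[0,0.0,0.07,0,0,0,1],[0,0.02,0.11,0,0,0,1],[0,0.05,0.14,0,0,0,1],[0,0.07,0.15,0,0,0,1],[0,0.08,0.15,0,0,0,1],[0,0.08,0.15,0,0,0,1],[0,0.08,0.15,0,0,0,1]]}}

```text
time: 8.9
tcp_pos: [0.5761, 0.0085, 0.2999]
eef_rot: [-3.142, -0.002, -2.981]
contact_force: [-0.2, 0.9, 0.8]
grip_width: 0.999
finger_force: 0.0
```

Run:
```python
from h import *
o=manip.get_obs(); s=manip.snapshot("wrist"); c=cam(s,o); im=s["color"].astype(int)
print(o["tcp_pos"])
cv2.imwrite("pics/w2.png",s["color"])
p=proj(c,[.534,.214,.022])[0]; print(p)
red=((im[...,2]>1.6*im[...,1])&(im[...,2]>110)).astype(np.uint8); m=np.zeros_like(red); cv2.circle(m,tuple(int(v) for v in p),25,1,-1)
k=cv2.findNonZero(red*m); (x,y),r=cv2.minEnclosingCircle(k); P=at_z(c,[[x,y],[x-r,y],[x+r,y]],.022); print("red",x,y,r,P,np.linalg.norm(P[1]-P[2]))
d=manip.outline_of("whimsy",s)
for e in d[:2]: print(e["conf"],e["rect"])
```

```text
[0.57611657 0.00845334 0.29989065]
[426.60296546 154.08245911]
red 427.0 155.0 12.80634880065918 [[0.53500049 0.21481194 0.022     ]
 [0.53748826 0.19946716 0.022     ]
 [0.53251268 0.23015699 0.022     ]] 0.031090547241041926
```

View pics/w2.png

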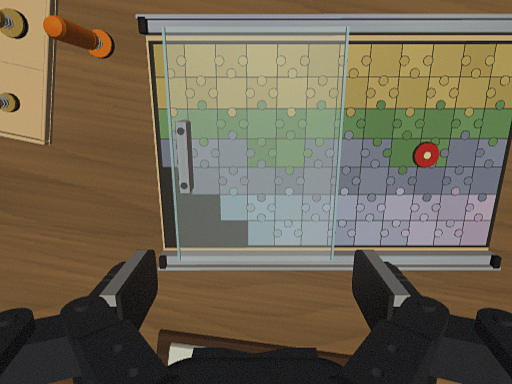

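The cover is open, with its edge at about x=340 px and clear of the red piece at (427,155). I'm moving over the tray next.

{"method": "carry_out", "body": {"rows": [[-0.01,-0.03,0,0,0,0,1],[-0.025,-0.08,0,0,0,0,1],[-0.04,-0.13,0,0,0,0,1],[-0.055,-0.18,0,0,0,0,1],[-0.07,-0.23,0,0,0,0,1],[-0.083,-0.27,0,0,0,0,1],[-0.09,-0.29,0,0,0,0,1],[-0.09,-0.29,0,0,0,0,1]]}}

```text
time: 10.0
tcp_pos: [0.4861, -0.282, 0.301]
eef_rot: [3.141, -0.0, -2.983]
contact_force: [0.2, 0.7, 0.6]
grip_width: 1.002
finger_force: 0.0
```

Run:
```python
from h import *
o=manip.get_obs(); s=manip.snapshot("wrist"); c=cam(s,o)
print(o["time"],o["tcp_pos"],"cam",-c[1].T@c[2])
cv2.imwrite("pics/w3.png",cv2.resize(s["color"],None,fx=1.5,fy=1.5))
for th in ("tray","press30"):
    for d in manip.outline_of(th,s)[:5]:
        print(th,round(d["conf"],2),np.round(d["rect"]).tolist(),int(d["pixels"].sum()))
```

```text
10.0 [ 0.48609265 -0.28202657  0.30098001] cam [ 0.4171736  -0.29239726  0.42221002]
tray 0.66 [200.0, 34.0, 312.0, 246.0] 12884
press30 0.81 [316.0, 145.0, 357.0, 184.0] 854
press30 0.8 [257.0, 61.0, 288.0, 98.0] 866
press30 0.71 [224.0, 199.0, 244.0, 244.0] 726
press30 0.59 [240.0, 129.0, 268.0, 166.0] 647
press30 0.57 [333.0, 63.0, 387.0, 93.0] 1060
```

View pics/w3.png

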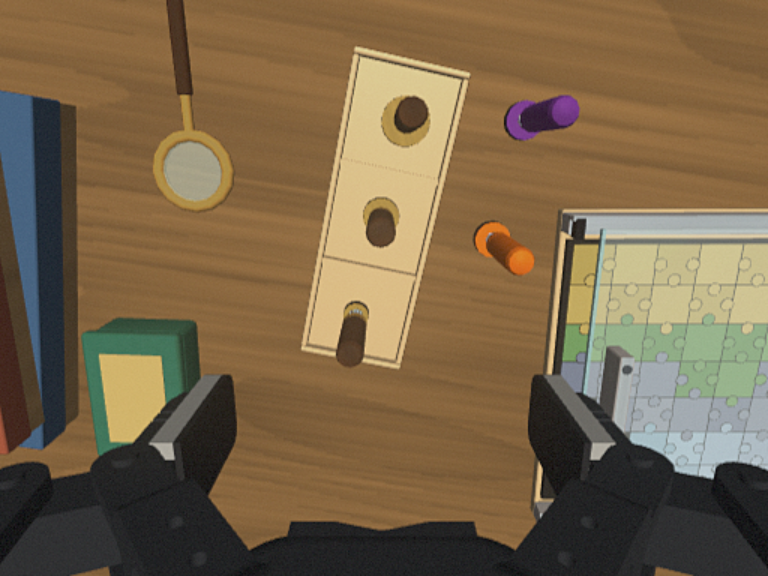

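The tray's pads measure about 22, 30 and 40 mm, so the middle press at (254,144) is the 30 mm one. The far press near the top (271,80) is the 38 mm one. Now I'll localize the middle press.

Run:
```python
from h import *
o=manip.get_obs(); s=manip.snapshot("wrist"); c=cam(s,o); im=s["color"]
A=at_z(c,[[253.7,144]],.014); B=at_z(c,[[253.4,154.3]],.098); print("pad",A,"top",B)
for p in (A[0],B[0],(A[0]+B[0])/2):
    q=[]
    for z,r in ((.014,.015),(.033,.01),(.099,.01)):
        a=np.linspace(0,6.28,40); q.append(proj(c,np.c_[p[0]+r*np.cos(a),p[1]+r*np.sin(a),0*a+z]))
    print(p[:2],[ (k.min(0).round(1).tolist(),k.max(0).round(1).tolist()) for k in q])
p=(A[0]+B[0])/2
v=cv2.resize(im[110:180,210:300],None,fx=8,fy=8,interpolation=cv2.INTER_CUBIC)
for z,r in ((.014,.015),(.099,.01)):
    a=np.linspace(0,6.28,80); k=(proj(c,np.c_[p[0]+r*np.cos(a),p[1]+r*np.sin(a),0*a+z])-[209.5,109.5])*8
    cv2.polylines(v,[k.astype(np.int32)],False,(0,0,255),1)
cv2.imwrite("pics/w3c.png",v)
print("cover edge",at_z(c,[[398,170]],.034))
```

```text
pad [[ 0.46807206 -0.28305777  0.014     ]] top [[ 0.46779459 -0.28330558  0.098     ]]
[ 0.46807206 -0.28305777] [([241.5, 131.7], [265.9, 156.1]), ([245.2, 137.4], [262.2, 154.5]), ([243.4, 144.6], [263.8, 164.8])]
[ 0.46779459 -0.28330558] [([241.3, 131.4], [265.7, 155.9]), ([245.0, 137.2], [262.0, 154.2]), ([243.2, 144.3], [263.6, 164.5])]
[ 0.46793332 -0.28318167] [([241.4, 131.5], [265.8, 156.0]), ([245.1, 137.3], [262.1, 154.4]), ([243.3, 144.4], [263.7, 164.7])]
cover edge [[ 0.46846135 -0.10808575  0.034     ]]
```

View pics/w3c.png

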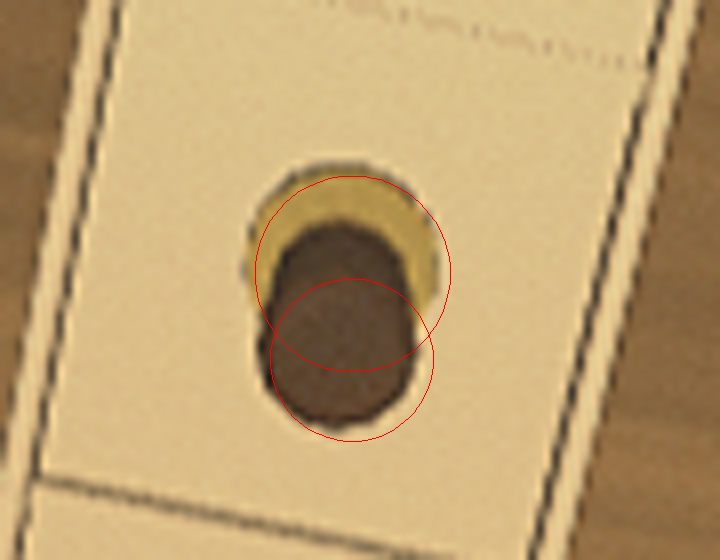

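{"method": "carry_out", "body": {"rows": [[-0.012,-0.002,-0.02,0,0,0,0.3],[-0.02,-0.003,-0.06,0,0,0,0.3],[-0.02,-0.003,-0.1,0,0,0,0.3],[-0.02,-0.003,-0.14,0,0,0,0.3],[-0.02,-0.003,-0.175,0,0,0,0.3],[-0.02,-0.003,-0.205,0,0,0,0.3],[-0.02,-0.003,-0.227,0,0,0,0.3],[-0.02,-0.003,-0.227,0,0,0,0.3]]}}

```text
time: 11.2
tcp_pos: [0.4661, -0.2825, 0.0729]
eef_rot: [3.139, -0.002, -2.979]
contact_force: [0.9, -0.4, 0.9]
grip_width: 0.65
finger_force: 0.0
```

Run:
```python
from h import *
o=manip.get_obs(); s=manip.snapshot("wrist"); print(o["tcp_pos"],o["contact_force"])
cv2.imwrite("pics/w4.png",s["color"])
```

```text
[ 0.46608644 -0.28252696  0.07294081] [ 0.90684625 -0.36677116  0.88731307]
```

View pics/w4.png

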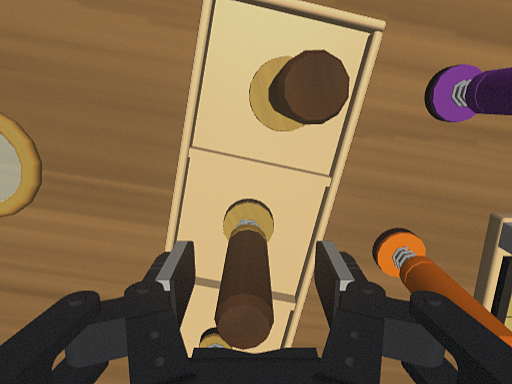

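The handle stands between the jaws, about 10 px left of centre. I'm checking the fore-aft alignment against the pad's ellipse, whose centre is about (248,223).

Run:
```python
from h import *
o=manip.get_obs(); s=manip.snapshot("wrist"); c=cam(s,o)
print(o["tcp_pos"], at_z(c,[[248,223.5]],.014), at_z(c,[[244,327]],.0995),c[0][0,0])
print(proj(c,np.array([[.466,-.285,.014],[.466,-.285,.033],[.466,-.285,.099]])))
```

```text
[ 0.46677784 -0.28311346  0.07409375] [[ 0.46625879 -0.28618726  0.014     ]] [[ 0.47136466 -0.28524596  0.0995    ]] 330.3930791855709
[[250.07441382 223.39682768]
 [249.66407827 236.12550185]
 [247.19388176 312.75139172]]
```

{"method": "carry_out", "body": {"rows": [[0.001,-0.003,0,0,0,0,0.3],[0.001,-0.003,0,0,0,0,-0.2],[0.001,-0.003,0,0,0,0,-1],[0.001,-0.003,0,0,0,0,-1],[0.001,-0.003,0,0,0,0,-1],[0.001,-0.003,0,0,0,0,-1],[0.001,-0.003,0,0,0,0,-1],[0.001,-0.003,0,0,0,0,-1]], "grip_force": 50}}

```text
time: 12.3
tcp_pos: [0.4677, -0.2871, 0.0743]
eef_rot: [-3.141, 0.0, -2.98]
contact_force: [-0.1, -1.1, 2.0]
grip_width: 0.222
finger_force: 48.7
```

{"method": "carry_out", "body": {"rows": [[0,0,0.01,0,0,0,-1],[0,0,0.03,0,0,0,-1],[0,0,0.055,0,0,0,-1],[0,0,0.08,0,0,0,-1],[0,0,0.1,0,0,0,-1],[0,0,0.12,0,0,0,-1],[0,0,0.12,0,0,0,-1],[0,0,0.12,0,0,0,-1]]}}

```text
time: 13.3
tcp_pos: [0.4671, -0.2867, 0.1937]
eef_rot: [3.141, -0.001, -2.98]
contact_force: [-0.2, -0.2, -1.7]
grip_width: 0.22
finger_force: 48.8
```

Run:
```python
from h import *
o=manip.get_obs(); s=manip.snapshot("wrist"); print(o["tcp_pos"],o["contact_force"])
cv2.imwrite("pics/w5.png",s["color"])
c=cam(s,o); 
for d in manip.outline_of("press30",s)[:4]: print(d["conf"],d["rect"])
# expected pad circle if upright, in tool frame under the TCP
z=o["tcp_pos"][2]-.0685; a=np.linspace(0,6.28,60)
k=proj(c,np.c_[o["tcp_pos"][0]+.015*np.cos(a),o["tcp_pos"][1]+.015*np.sin(a),0*a+z+.009]); print(k.min(0),k.max(0))
```

```text
[ 0.46714073 -0.28665729  0.19374697] [-0.21193016 -0.17135165 -1.71268812]
0.97 [222.7, 194.4, 287.8, 345.2]
0.91 [256.8, 73.6, 302.3, 122.5]
0.7 [332.0, 180.9, 402.0, 244.4]
0.61 [362.6, 74.9, 452.5, 113.3]
[227.39369282 200.87114465] [278.720444  248.9896124]
```

View pics/w5.png

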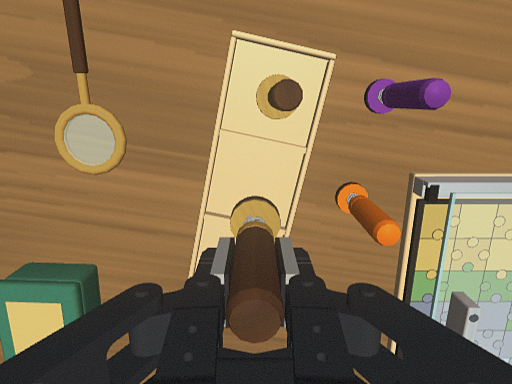

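The press is held upright, its pad visible at (230–280, ~196 top), and the other two stand untouched. I'm moving it over the red piece.

{"method": "carry_out", "body": {"rows": [[0.002,0.012,0.02,0,0,0,-1],[0.006,0.04,0.03,0,0,0,-1],[0.011,0.08,0.03,0,0,0,-1],[0.017,0.12,0.03,0,0,0,-1],[0.022,0.16,0.03,0,0,0,-1],[0.028,0.2,0.03,0,0,0,-1],[0.033,0.24,0.03,0,0,0,-1],[0.039,0.28,0.03,0,0,0,-1]]}}

```text
time: 14.4
tcp_pos: [0.5062, -0.0057, 0.2235]
eef_rot: [3.141, -0.001, -2.98]
contact_force: [0.1, -0.3, 0.2]
grip_width: 0.218
finger_force: 48.8
```

{"method": "carry_out", "body": {"rows": [[0.006,0.04,0,0,0,0,-1],[0.011,0.08,0,0,0,0,-1],[0.016,0.12,-0.02,0,0,0,-1],[0.022,0.16,-0.04,0,0,0,-1],[0.027,0.19,-0.06,0,0,0,-1],[0.03,0.21,-0.08,0,0,0,-1],[0.031,0.219,-0.1,0,0,0,-1],[0.031,0.219,-0.108,0,0,0,-1]]}}

```text
time: 15.4
tcp_pos: [0.5366, 0.2117, 0.1144]
eef_rot: [-3.141, -0.003, -2.98]
contact_force: [-0.4, -0.6, -0.5]
grip_width: 0.22
finger_force: 48.8
```

Run:
```python
from h import *
o=manip.get_obs(); s=manip.snapshot("wrist"); print(o["tcp_pos"],o["eef_rot"],o["contact_force"])
c=cam(s,o); z=o["tcp_pos"][2]-.0693
cv2.imwrite("pics/w6.png",cv2.resize(s["color"][140:300,180:330],None,fx=4,fy=3.75,interpolation=cv2.INTER_CUBIC)) 
a=np.linspace(0,6.28,60)
def circ(x,y,z,r): k=proj(c,np.c_[x+r*np.cos(a),y+r*np.sin(a),0*a+z]); return k.min(0).round(1),k.max(0).round(1)
print("pad top",circ(*o["tcp_pos"][:2],z+.009,.015),"pad face",circ(*o["tcp_pos"][:2],z,.015)); print("red",circ(.535,.2145,.022,.015))
im=s["color"].astype(int); red=((im[...,2]>1.6*im[...,1])&(im[...,2]>110)&(im[...,0]<1.3*im[...,1])).astype(np.uint8); red[:140]=0;red[300:]=0;red[:,:180]=0;red[:,330:]=0
n,l,st,ce=cv2.connectedComponentsWithStats(red); print(st[1:][st[1:,4]>15])
```

```text
[0.53661908 0.21171222 0.11438049] [-3.14090682e+00 -2.76385385e-03 -2.97975667e+00] [-0.40211521 -0.60614196 -0.50266638]
pad top (array([227.6, 200.7]), array([278.8, 248.6])) pad face (array([228.8, 196.4]), array([277.7, 242.5]))
red (array([235.7, 185.2]), array([279.9, 227.3]))
[[237 185  43  26 437]]
```

View pics/w6.png

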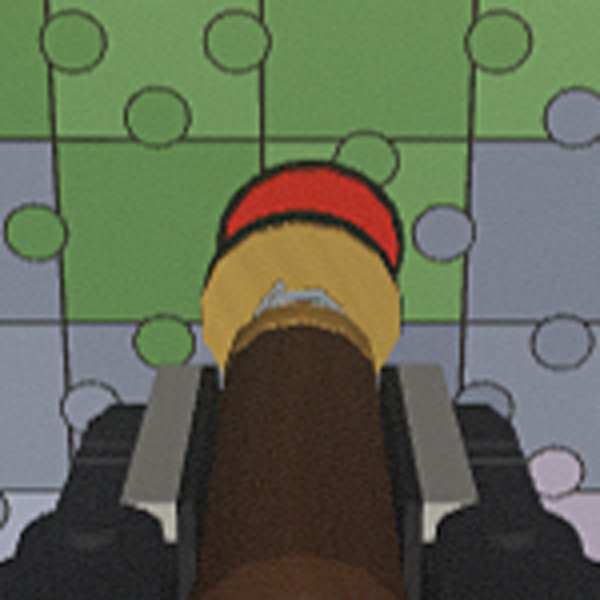

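The red piece shows at (237–280, top 185) and the pad at (231–280, top 198). The pad is about 2 mm short of centre in y and is aligned in x. I'm correcting and lowering.

{"method": "carry_out", "body": {"rows": [[0,0.002,0,0,0,0,-1],[0,0.002,-0.004,0,0,0,-1],[0,0.002,-0.008,0,0,0,-1],[0,0.002,-0.012,0,0,0,-1],[0,0.002,-0.015,0,0,0,-1],[0,0.002,-0.017,0,0,0,-1],[0,0.002,-0.018,0,0,0,-1],[0,0.002,-0.018,0,0,0,-1]]}}

```text
time: 16.45
tcp_pos: [0.5376, 0.214, 0.0982]
eef_rot: [3.142, -0.0, -2.98]
contact_force: [0.4, 0.0, -0.6]
grip_width: 0.225
finger_force: 48.8
```

Run:
```python
from h import *
o=manip.get_obs(); s=manip.snapshot("wrist"); print(o["tcp_pos"],o["eef_rot"],o["contact_force"])
c=cam(s,o); z=o["tcp_pos"][2]-.0693
cv2.imwrite("pics/w7.png",cv2.resize(s["color"][140:300,180:330],None,fx=4,fy=3.75,interpolation=cv2.INTER_CUBIC)) 
a=np.linspace(0,6.28,60)
def circ(x,y,z,r): k=proj(c,np.c_[x+r*np.cos(a),y+r*np.sin(a),0*a+z]); return k.min(0).round(1),k.max(0).round(1)
p=o["tcp_pos"][:2]+[-.0017,.0011]
print("pad top",circ(*p,z+.009,.015),"pad face",circ(*p,z,.015)); print("red",circ(.535,.215,.022,.015))
im=s["color"].astype(int); red=((im[...,2]>1.6*im[...,1])&(im[...,2]>110)&(im[...,0]<1.3*im[...,1])).astype(np.uint8); red[:140]=0;red[300:]=0;red[:,:180]=0;red[:,330:]=0
n,l,st,ce=cv2.connectedComponentsWithStats(red); print(st[1:][st[1:,4]>15])
```

```text
[0.53762078 0.21399768 0.09823664] [ 3.14158547e+00 -6.53631350e-05 -2.98042675e+00] [ 0.44568842  0.01549794 -0.64143477]
pad top (array([229.8, 197.9]), array([281.1, 246. ])) pad face (array([230.9, 193.7]), array([279.9, 240. ]))
red (array([231.7, 189.2]), array([279.2, 234.3]))
[[231 189  46  25 296]]
```

View pics/w7.png

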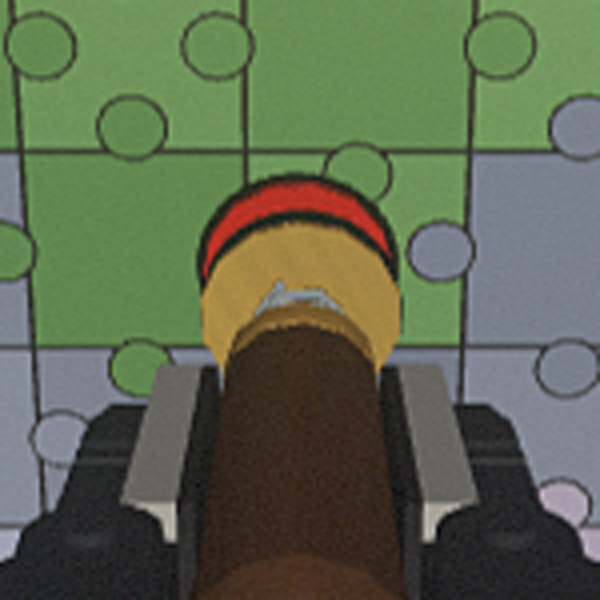

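The pad is centred over the piece to within about 1 mm, with pad centre x at 255.6 px against 254.5 px for the red piece. I'm pressing slowly.

{"method": "carry_out", "body": {"rows": [[-0.0005,-0.0005,-0.003,0,0,0,-1],[-0.0005,-0.0005,-0.005,0,0,0,-1],[-0.0005,-0.0005,-0.007,0,0,0,-1],[-0.0005,-0.0005,-0.009,0,0,0,-1],[-0.0005,-0.0005,-0.0105,0,0,0,-1],[-0.0005,-0.0005,-0.012,0,0,0,-1],[-0.0005,-0.0005,-0.013,0,0,0,-1],[-0.0005,-0.0005,-0.013,0,0,0,-1]]}}

```text
time: 17.5
tcp_pos: [0.5371, 0.2135, 0.0853]
eef_rot: [-3.142, 0.0, -2.98]
contact_force: [0.0, -0.3, 1.9]
grip_width: 0.22
finger_force: 48.9
```

{"method": "carry_out", "body": {"rows": [[0,0,0,0,0,0,-1],[0,0,0,0,0,0,-1],[0,0,0,0,0,0,-1],[0,0,0,0,0,0,-1],[0,0,0,0,0,0,-1],[0,0,0,0,0,0,-1],[0,0,0,0,0,0,-1],[0,0,0,0,0,0,-1]]}}

```text
time: 18.5
tcp_pos: [0.5371, 0.2135, 0.0853]
eef_rot: [-3.142, -0.0, -2.98]
contact_force: [-0.2, -0.5, 2.9]
grip_width: 0.222
finger_force: 48.9
```

{"method": "carry_out", "body": {"rows": [[0,0,-0.001,0,0,0,-1],[0,0,-0.002,0,0,0,-1],[0,0,-0.003,0,0,0,-1],[0,0,-0.003,0,0,0,-1],[0,0,-0.003,0,0,0,-1],[0,0,-0.003,0,0,0,-1],[0,0,-0.003,0,0,0,-1],[0,0,-0.003,0,0,0,-1]]}}

```text
time: 19.5
tcp_pos: [0.5371, 0.2135, 0.0823]
eef_rot: [3.142, 0.0, -2.98]
contact_force: [-0.5, 0.0, 4.8]
grip_width: 0.224
finger_force: 49.0
```

Run:
```python
from h import *
F=[];Z=[]
for i in range(6):
    s=manip.snapshot("wrist"); o=manip.get_obs(); F.append(o["contact_force"][2]); Z.append(o["tcp_pos"])
print(np.round(F,2),np.mean(F),np.mean(Z,axis=0))
cv2.imwrite("pics/w8.png",cv2.resize(s["color"][140:300,180:330],None,fx=4,fy=3.75,interpolation=cv2.INTER_CUBIC))
```

```text
[4.18 5.15 4.64 5.34 4.84 4.14] 4.713564308188558 [0.53714242 0.2134943  0.08228545]
```

View pics/w8.png

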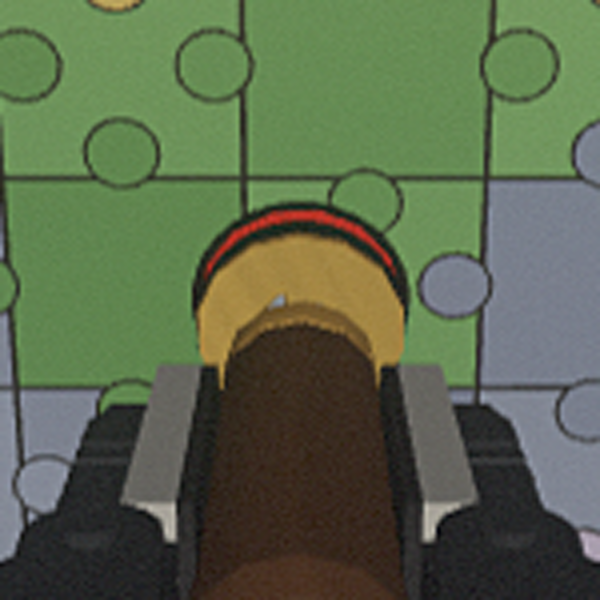

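The pad sits on the red piece, centred sideways, with a sliver of about 2 mm showing on one side, inside the 5 mm limit. The spring is compressed and the push is about 5 N.

```bash
python3 -c "
from plant import manip
print(manip.job_done())"
```

```text
the job is handed in; nothing more can be done
None
```

The job is handed in, verdict not reported: cover open to about 0.197 m by my measurement, and the 30 mm press held upright on the red piece with about 5 N, its pad within roughly 2 mm of centre.

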